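Square a flat carton into the bench's fence corner

ROBOT

A 6-joint arm with a two-finger parallel gripper is mounted at the origin on the work surface. World frame = base frame: x ahead of the robot, y to its left, z up, the work surface at z = 0. Lengths are in m, angles in rad, forces in N, time in s.
With the tool pointing down it reaches from about 0.35 to 0.85 m from the base axis. Payload 8.1 kg.
Tool frame: the origin (TCP) lies at the very end of the fingers, on their centre line; the grasp point (between the pads) lies 19 mm behind it; z points along the fingers, y is the direction in which the jaws open and shut (so a half turn about z gives the same grasp; the last joint's range is limited). The gripper opens to 93 mm and grips with 3 to 60 N. Pads are 15 mm wide; open, the fingers measure 128 mm over their backs; the gripper's body (75 mm by 188 mm) begins 65 mm behind the grasp point.
Start: joints at [-1.362, 0.13, 1.488, -0, 1.523, -0.085], TCP at [0.174, -0.574, 0.219] pointing down, gripper open.
Joint ranges: [-2.96, 2.96], [-0.89, 2.26], [0.02, 2.5], [-1.34, 4.48], [0, 2.73], [-2.66, 2.66]. Speed limits (rad/s): [2.39, 2.39, 2.79, 3.14, 3.14, 3.14].

INTERFACE

Orientations are given as a rotation vector (axis times angle).
In Python, from plant import read_state, read_camera, close_job gives the robot as it stands.
- The arm moves only by the tool jog_arm, never from a script. Its argument "motion" is one flat list of numbers, 7 for each row, row after row: the opening, from 0 (shut) to 1 (fully open), then the shift along the tool's x, y, z scaled (see below), then the turn, a rotation vector about the tool's x, y, z scaled (see below). A call has 1 to 8 rows; each row is the pose to reach, as a shift and turn from the pose measured when the call began, along the tool's axes at that moment; what a row does not reach only later rows make up. The controller multiplies each number of a shift by 0.5 m and each number of a turn by 90 degrees. A row lasts 1/10 s, in which the tool goes at most 50 mm and 8.59 degrees, less where a joint would pass 70% of its speed; a pose out of reach is approached as far as the arm can. A call with a number of a shift or a turn outside -1 to 1 is refused whole. A call with a gripper value outside its range is refused whole. The fingers move at their own pace and stop on an object; "grip_force" is the grip in N (left out, the last holds). Time passes only in rows, so rows that repeat a pose let the fingers close. It gives the time, the measured TCP pose, the force and the opening at its end, in the units of the state.
- read_state(): the state, without advancing time (a new reading comes with each control period).
- read_camera(name): name is "side" or "top"; returns a dict with "frame" (480x640x3 uint8, red, green, blue), "vertical_fov" (degrees; the focal length in pixels is half the picture's height over the tangent of half this angle, whatever the lens; pixels are square), "cx", "cy" (the principal point, pixels), "world_from_camera" (4x4, takes a point from camera to world coordinates). Camera axes: x right, y down, z forward; pixel columns grow to the right and rows downward; lengths in m; the calibration is good to about 2 mm. A picture is of the moment at which its call begins. There is no depth.
- close_job(): hands the job in, once; it reports no verdict.
The state is a dict: "t": time; "q": joint angles; "dq": joint speeds; "joint_torque": joint torques, N m; "tool_pos": TCP position; "orientation": TCP orientation; "force": force on the tool from outside, world axes, zero at the start; "wrist_torque": the same for the moment, N m; "opening": finger opening in m.
Only numpy, scipy, OpenCV 4.12 (cv2) and the standard library are available. Lean on these libraries where they do the work, as an engineer would, in place of code of your own. Each camera call takes 0.05 s, during which the arm holds its last target.

TASK

On the packing bench, slide the low flat carton along the bench top into the white fence corner, until it sits square and flush there: one long side fully against the long far fence and one short end fully against the short side fence. Keep it flat on the bench without lifting it, and leave the tall carton and the lidded tub standing where they are.

Things in the scene. Friction and masses are not known exactly. Their poses are not given: they have to be found in the camera images.
- carton: Flat carton to push: closed brown cardboard box, pale tape along its top, 105 mm (its x) by 150 mm (its y) by 45 mm high, 0.25 to 0.5 kg, loose on the bench; too wide to grasp, push its sides. Origin: centre of its underside. It starts 45 to 100 mm short of both fences, its axes within 18 degrees of the fence corner's.
- stop: Fixed L of white plastic bars 20 mm thick, 32 mm high. Origin: inside corner, at bench height; x points away from the robot (within 12 degrees), y left. Far fence: inner face at x = 0, 300 mm long towards -y. Side fence: inner face at y = 0, 170 mm long towards -x. Home, the flush carton's origin is at x = -52.5 mm, y = -75 mm in this frame, axes parallel.
- tall_carton: Bystander, to be left standing: upright brown cardboard box 70 mm by 85 mm, 120 mm high. Origin: centre of its underside. It stands either to the left beyond the side fence or to the right, nearer the robot; the tub takes the other place.
- tub: Bystander, to be left standing: round white plastic tub with a lid, 92 mm across, 74 mm high. Origin: centre of its underside.

How it is judged:
By the outcome, as a careful person would: the job done as asked, in the order asked, and still so for the second after the job is handed in, with the robot touching nothing.
It also fails if it takes over 42 s, if anything falls off the work surface, if the arm or the gripper's body presses on something with over 40 N, if the wrist force passes 120 N, or if a joint passes its speed limit or range.

## Working session

There is one attempt and no reset: what is moved stays moved. The work goes in short steps, Python scripts to look and compute and a tool call to move; the robot and the scene stay as the last step left them, time stands still between calls to the robot, and variables do not carry over. Pictures are saved under pics/ and viewed, and the job is handed in when it is done.

Besides the shell and the picture viewer there is one more tool, called as a command line: name --argument value ..., lists and objects as JSON in quotes. jog_arm: Moves the arm, as the interface text tells. Its arguments: {"type":"object","properties":{"motion":{"type":"array","items":{"type":"number"}},"grip_force":{"type":"number"}},"required":["motion"]}

```bash
mkdir -p pics; ls
python3 - <<'E'
from plant import *
import cv2
s=read_state(); print(s)
for n in("top","side"):
    c=read_camera(n); cv2.imwrite(f"pics/{n}0.png",c["frame"][:,:,::-1]); print(n,c["vertical_fov"],c["cx"],c["cy"],c["world_from_camera"])
E
```

```text
pics
{'t': 0.0, 'q': array([-1.36240462e+00,  1.31144019e-01,  1.48928767e+00,  2.28348160e-05,
        1.52299509e+00, -8.53900911e-02]), 'dq': array([ 0.00062979, -0.0010468 , -0.00063054, -0.00047589,  0.00013671,
        0.0006205 ]), 'joint_torque': array([ 1.39524069e-03, -5.59841144e+01, -4.91755128e+01,  7.67090404e-02,
        3.55901476e-02, -1.05368115e-04]), 'tool_pos': array([ 0.17366098, -0.57372084,  0.21759308]), 'orientation': array([-3.10594850e+00, -4.59543767e-01,  1.41233549e-04]), 'force': array([-0.66977192,  0.44539905, -0.32571457]), 'wrist_torque': array([ 0.00499008, -0.01175345, -0.00564714]), 'opening': 0.0926850055916971}
top 44.24749325156816 319.2269072164102 242.81113963710186 [[ 0.02435035 -0.99244194  0.12027496  0.43479775]
 [-0.99968321 -0.02493918 -0.00339272 -0.01707187]
 [ 0.00636664 -0.12015424 -0.99273482  1.03808978]
 [ 0.          0.          0.          1.        ]]
side 57.76213797470328 320.8931220608496 238.26738300961492 [[ 0.98806475 -0.08608462  0.1277399   0.42685156]
 [-0.15402718 -0.56244961  0.81235833 -0.79306532]
 [ 0.00191569 -0.82233805 -0.56899601  0.57775213]
 [ 0.          0.          0.          1.        ]]
```

View pics/top0.png

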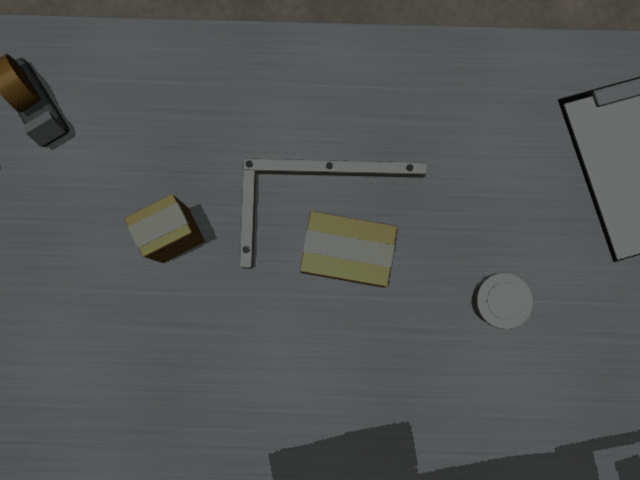

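View pics/side0.png

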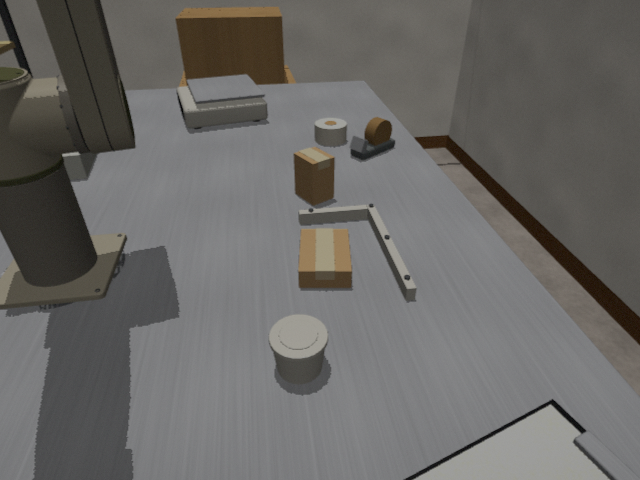

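The top view shows the fence corner at about (255,175), the carton at about (349,249), the tub at (505,300) on the right and the tall carton at (165,230) on the left. I'll enlarge it to read the corners.

Run:
```python
import cv2
i=cv2.imread("pics/top0.png")[145:305,230:440]
i=cv2.convertScaleAbs(i,alpha=1.3)
cv2.imwrite("pics/c0.png",cv2.resize(i,None,fx=3.75,fy=3.75,interpolation=cv2.INTER_CUBIC))
```

```text
(no output)
```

View pics/c0.png

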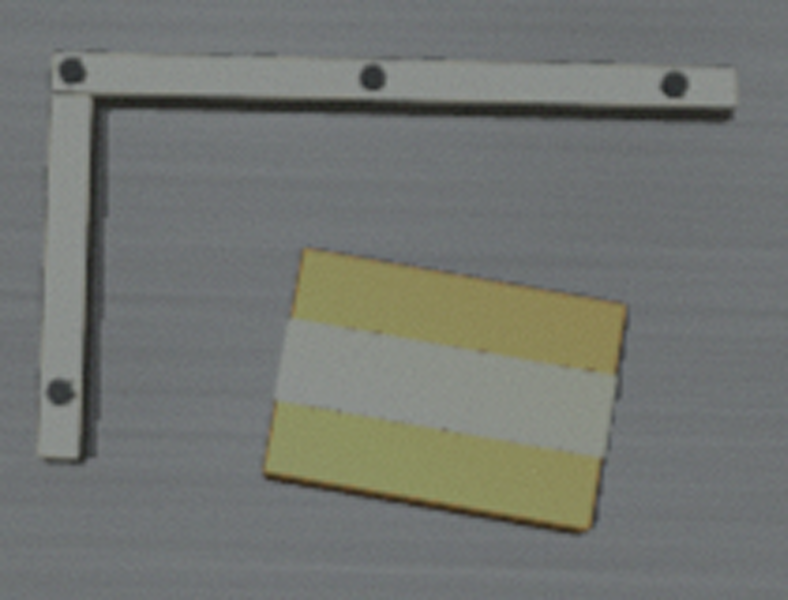

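The crop shows the inside fence corner at (93,95), far fence end (735,107), side fence end (81,459). The carton's top corners are (304,248), (627,305), (591,528) and (265,472).

```bash
cat > h.py <<'E'
import numpy as np
from plant import *
def proj(c,px,z):
    f=240/np.tan(np.radians(c["vertical_fov"])/2); T=np.array(c["world_from_camera"])
    o=[]
    for u,v in px:
        d=T[:3,:3]@[(u-c["cx"])/f,(v-c["cy"])/f,1]; o.append((T[:3,3]+d*(z-T[2,3])/d[2])[:2])
    return np.array(o)
def full(px,s=3.75,o=(230,145)): return (np.array(px)+.5)/s-.5+np.array(o)
C=None
def fence(c):
    p=proj(c,full([(93,95),(735,107),(81,459)]),.032)
    a=p[0]-p[1]; b=p[0]-p[2]
    th=np.average([np.arctan2(-a[0],a[1]),np.arctan2(b[1],b[0])],weights=[2,1])
    return p,th
E
python3 - <<'E'
from h import *
c=read_camera("top")
p,th=fence(c); print(p,np.degrees(th),np.linalg.norm(p[1]-p[0]),np.linalg.norm(p[2]-p[0]))
a=p[0]-p[1];b=p[0]-p[2];print(np.degrees([np.arctan2(-a[0],a[1]),np.arctan2(b[1],b[0])]))
q=proj(c,full([(304,248),(627,305),(591,528),(265,472)]),.045);print(q,q.mean(0))
e=[q[0]-q[1],q[3]-q[2]];print([np.degrees(np.arctan2(-x[0],x[1])) for x in e],[np.linalg.norm(x) for x in e],np.linalg.norm(q[0]-q[3]))
R=np.array([[np.cos(th),-np.sin(th)],[np.sin(th),np.cos(th)]]);print("in stop",(q-p[0])@R)
t=proj(c,[(505,301)],.074);print("tub",t)
s=read_state();from scipy.spatial.transform import Rotation as Ro
print(Ro.from_rotvec(s["orientation"]).as_matrix())
E
```

```text
[[ 0.68160193  0.09540551]
 [ 0.68363503 -0.20300924]
 [ 0.51213908  0.09450434]] 0.36179556230432963 0.29842167315441465 0.16946523968664265
[0.39035108 0.30468452]
[[ 0.60978708 -0.00458624]
 [ 0.58730083 -0.15179722]
 [ 0.48583502 -0.13651364]
 [ 0.50734315  0.01026522]] [ 0.54756652 -0.07065797]
[np.float64(-8.684715414218562), np.float64(-8.336463509235186)] [np.float64(0.1489184444908786), np.float64(0.1483463384793545)] 0.10351486214342735
in stop [[-0.07244481 -0.09953629]
 [-0.09586018 -0.24660234]
 [-0.19722746 -0.23067836]
 [-0.17479292 -0.08403823]]
tub [[ 0.4637571  -0.32520757]]
[[ 9.57153096e-01  2.89582203e-01 -3.12790444e-04]
 [ 2.89582356e-01 -9.57152120e-01  1.37089053e-03]
 [ 9.75974628e-05 -1.40273071e-03 -9.99999011e-01]]
```

```bash
cat >> h.py <<'E'
from scipy.spatial.transform import Rotation as Ro
def go(x,y,z,yaw):
    s=read_state(); R=Ro.from_rotvec(s["orientation"])
    T=Ro.from_euler('z',yaw,degrees=True)*Ro.from_rotvec([np.pi,0,0])
    d=R.inv().apply(np.array([x,y,z])-s["tool_pos"])/.5
    print("shift",d.round(4),"turn",((R.inv()*T).as_rotvec()/(np.pi/2)).round(4),"mm",np.linalg.norm(d)*500,"t",s["t"],s["tool_pos"].round(4),s["force"].round(1))
E
python3 -c "
from h import *
go(.435,-.07,.15,.4)"
```

```text
shift [ 0.7921 -0.813   0.1369] turn [-9.000e-04  1.000e-04  1.826e-01] mm 571.6471511800111 t 0.15 [ 0.1737 -0.5739  0.2178] [-0.   0.1 -0. ]
```

jog_arm --motion '[1, 0.792, -0.813, 0.137, 0, 0, 0.183, 1, 0.792, -0.813, 0.137, 0, 0, 0.183, 1, 0.792, -0.813, 0.137, 0, 0, 0.183, 1, 0.792, -0.813, 0.137, 0, 0, 0.183, 1, 0.792, -0.813, 0.137, 0, 0, 0.183, 1, 0.792, -0.813, 0.137, 0, 0, 0.183, 1, 0.792, -0.813, 0.137, 0, 0, 0.183, 1, 0.792, -0.813, 0.137, 0, 0, 0.183]'

```text
t: 0.95
tool_pos: [0.3568, -0.2198, 0.1703]
orientation: [-3.14, -0.009, -0.0]
force: [1.7, -0.2, -0.9]
opening: 0.0931
```

```bash
python3 -c "
from h import *
go(.435,-.07,.12,.4)"
```

```text
shift [ 0.1582 -0.2986  0.101 ] turn [-0.0007 -0.0001 -0.0007] mm 176.35892836740655 t 0.95 [ 0.3568 -0.2198  0.1703] [ 1.7 -0.2 -0.9]
```

jog_arm --motion '[1, 0.158, -0.299, 0.101, 0, 0, 0, 1, 0.158, -0.299, 0.101, 0, 0, 0, 1, 0.158, -0.299, 0.101, 0, 0, 0, 1, 0.158, -0.299, 0.101, 0, 0, 0, 1, 0.158, -0.299, 0.101, 0, 0, 0, 1, 0.158, -0.299, 0.101, 0, 0, 0]'

```text
t: 1.55
tool_pos: [0.4345, -0.0694, 0.1196]
orientation: [-3.14, -0.013, 0.002]
force: [-1.2, -0.2, 0.6]
opening: 0.0931
```

```bash
python3 -c "
from h import *
go(.435,-.07,.014,.4)"
```

```text
shift [0.0012 0.0015 0.2112] turn [-0.0007  0.0008  0.0006] mm 105.62686062380575 t 1.55 [ 0.4345 -0.0694  0.1196] [-1.2 -0.2  0.6]
```

jog_arm --motion '[1, 0, 0, 0.09, 0, 0, 0, 1, 0, 0, 0.15, 0, 0, 0, 1, 0, 0, 0.19, 0, 0, 0, 1, 0, 0, 0.211, 0, 0, 0, 1, 0, 0, 0.211, 0, 0, 0]'

```text
t: 2.05
tool_pos: [0.4332, -0.07, 0.0132]
orientation: [-3.14, -0.01, 0.005]
force: [1.2, 0.0, -0.1]
opening: 0.0929
```

```bash
python3 -c "
from h import *
go(.5,-.07,.014,.4)"
```

```text
shift [ 0.1336  0.0009 -0.002 ] turn [-0.001   0.0022 -0.0004] mm 66.80052466330352 t 2.05 [ 0.4332 -0.07    0.0132] [ 1.2  0.  -0.1]
```

jog_arm --motion '[1, 0.03, 0, -0.002, 0, 0, 0, 1, 0.06, 0, -0.002, 0, 0, 0, 1, 0.08, 0, -0.002, 0, 0, 0, 1, 0.1, 0, -0.002, 0, 0, 0, 1, 0.115, 0, -0.002, 0, 0, 0, 1, 0.13, 0, -0.002, 0, 0, 0, 1, 0.145, 0, -0.002, 0, 0, 0, 1, 0.16, 0, -0.002, 0, 0, 0]'

```text
t: 2.85
tool_pos: [0.5135, -0.0693, 0.0139]
orientation: [-3.14, -0.01, 0.006]
force: [-3.1, 0.9, 2.9]
opening: 0.0932
```

```bash
python3 -c "
from h import *
import cv2
c=read_camera('top');cv2.imwrite('pics/top1.png',cv2.resize(c['frame'][100:340,150:470,::-1],None,fx=2.5,fy=2.5))
go(.569,-.07,.014,.4)"
```

```text
shift [0.1084 0.0019 0.0002] turn [-0.001   0.0014 -0.0003] mm 54.23093405449291 t 2.9 [ 0.5148 -0.0694  0.0142] [-1.8 -0.8  0.2]
```

View pics/top1.png

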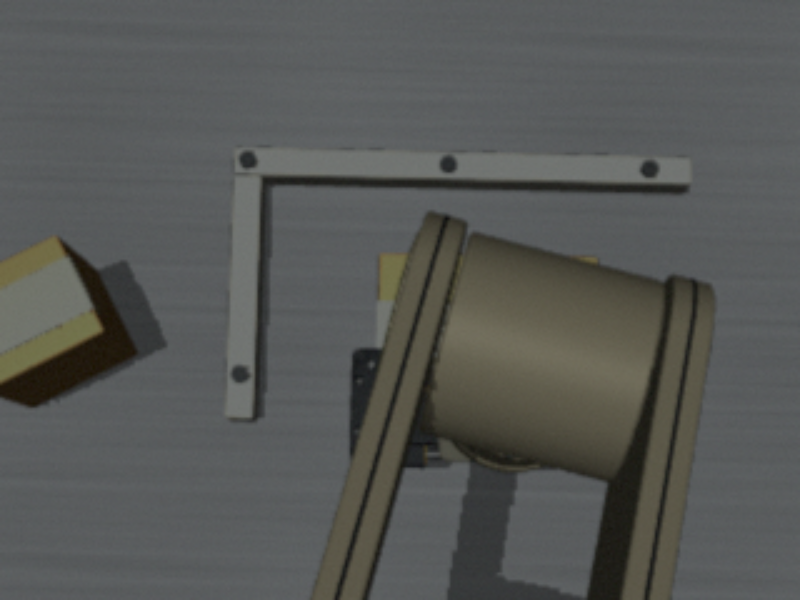

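The carton is now nearly parallel to the far fence: its far edge runs from (380,253) to (598,257), with a gap of about 27 px left for each end. I'll keep pushing.

jog_arm --motion '[1, 0.02, 0.001, 0, 0, 0, 0, 1, 0.04, 0.001, 0, 0, 0, 0, 1, 0.055, 0.001, 0, 0, 0, 0, 1, 0.07, 0.001, 0, 0, 0, 0, 1, 0.08, 0.001, 0, 0, 0, 0, 1, 0.09, 0.001, 0, 0, 0, 0, 1, 0.096, 0.001, 0, 0, 0, 0, 1, 0.102, 0.001, 0, 0, 0, 0]'

```text
t: 3.7
tool_pos: [0.5658, -0.0696, 0.0142]
orientation: [-3.14, -0.01, 0.004]
force: [-3.9, 0.5, 2.4]
opening: 0.0928
```

jog_arm --motion '[1, 0.004, 0, 0, 0, 0, 0, 1, 0.008, 0, 0, 0, 0, 0, 1, 0.008, 0, 0, 0, 0, 0]'

```text
t: 4.0
tool_pos: [0.5683, -0.0695, 0.014]
orientation: [-3.14, -0.01, 0.01]
force: [-10.6, 0.3, 7.7]
opening: 0.0931
```

jog_arm --motion '[1, -0.05, 0, 0, 0, 0, 0, 1, -0.05, 0, -0.08, 0, 0, 0, 1, -0.05, 0, -0.16, 0, 0, 0, 0.5, -0.05, 0, -0.22, 0, 0, 0, 0.5, -0.05, 0, -0.22, 0, 0, 0]'

```text
t: 4.5
tool_pos: [0.5481, -0.0707, 0.1303]
orientation: [3.141, 0.01, 0.007]
force: [0.3, -0.5, 1.1]
opening: 0.081
```

```bash
python3 -c "
from h import *
print(read_state()['q'])
go(.618,-.19,.12,90.4)
go(.618,-.19,.12,-89.6)"
```

```text
[-2.21439236e-01  5.76839490e-02  1.72918576e+00  5.23450333e-04
  1.35044259e+00  1.34286233e+00]
shift [0.1382 0.2395 0.0213] turn [ 0.0024 -0.0019 -1.0004] mm 138.66023872919706 t 4.5 [ 0.5481 -0.0707  0.1303] [ 0.3 -0.5  1.1]
shift [0.1382 0.2395 0.0213] turn [-0.0019 -0.0024  0.9996] mm 138.66023872919706 t 4.5 [ 0.5481 -0.0707  0.1303] [ 0.3 -0.5  1.1]
```

jog_arm --motion '[0.5, 0.138, 0.24, 0, 0, 0, -0.99, 0.5, 0.138, 0.24, 0, 0, 0, -0.99, 0.5, 0.138, 0.24, 0, 0, 0, -0.99, 0.5, 0.138, 0.24, 0, 0, 0, -0.99, 0.5, 0.138, 0.24, 0, 0, 0, -0.99, 0.5, 0.138, 0.24, 0, 0, 0, -0.99, 0.5, 0.138, 0.24, 0, 0, 0, -0.99, 0.5, 0.138, 0.24, 0, 0, 0, -0.99]'

```text
t: 5.3
tool_pos: [0.6178, -0.1902, 0.1296]
orientation: [2.58, 1.789, 0.001]
force: [0.7, -0.5, -0.3]
opening: 0.0462
```

```bash
python3 -c "
from h import *
go(.618,-.19,.12,90.4)"
```

```text
shift [0.0006 0.0002 0.0193] turn [ 0.0011  0.0005 -0.2326] mm 9.640412605402389 t 5.3 [ 0.6178 -0.1902  0.1296] [ 0.7 -0.5 -0.3]
```

jog_arm --motion '[0.5, 0, 0, 0.01, 0, 0, -0.233, 0.5, 0, 0, 0.02, 0, 0, -0.233, 0.5, 0, 0, 0.02, 0, 0, -0.233, 0.5, 0, 0, 0.02, 0, 0, -0.233]'

```text
t: 5.7
tool_pos: [0.6176, -0.1901, 0.1185]
orientation: [2.211, 2.23, -0.0]
force: [0.4, 0.1, 0.7]
opening: 0.0465
```

```bash
python3 -c "
from h import *
import cv2
c=read_camera('top');cv2.imwrite('pics/top2.png',cv2.resize(c['frame'][100:340,150:470,::-1],None,fx=2.5,fy=2.5))
c=read_camera('side');cv2.imwrite('pics/side2.png',cv2.resize(c['frame'][160:360,220:460,::-1],None,fx=3,fy=3))
go(.618,-.19,.014,90.4)"
```

```text
shift [6.000e-04 1.000e-04 2.102e-01] turn [ 0.0009  0.0006 -0.0012] mm 105.12512285479134 t 5.8 [ 0.6178 -0.1902  0.1191] [-0.2  0.1 -0.2]
```

View pics/top2.png

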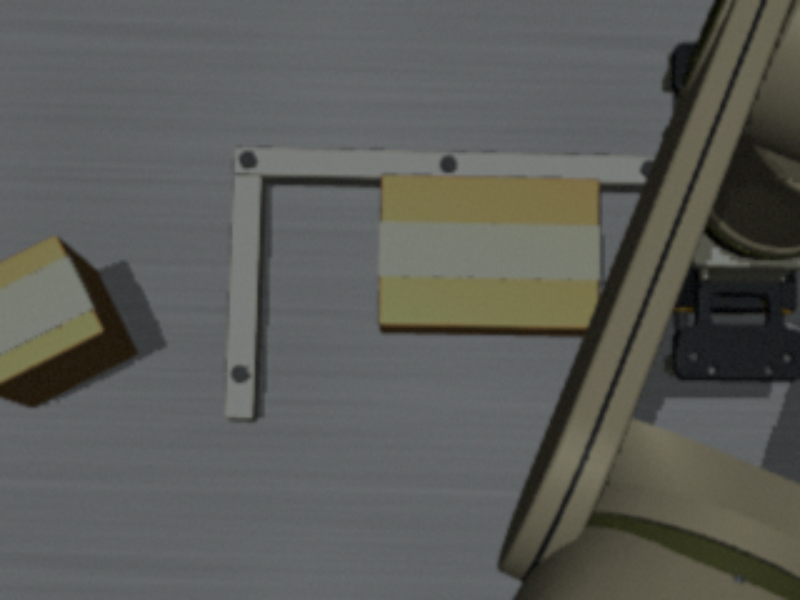

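View pics/side2.png

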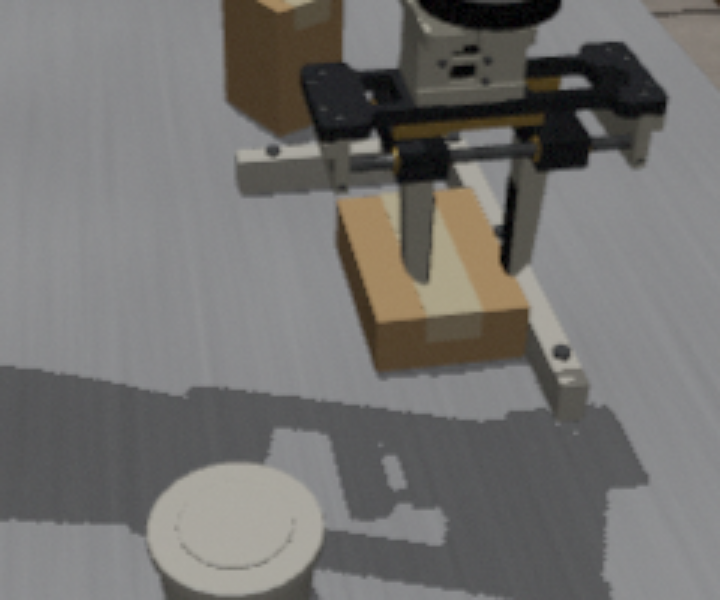

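The carton is flush on the far fence (edge at row 177) with about 118 px, or 80 mm, left to the side fence. The fingers are clear of its right end at (599,180), so I'll lower and push left.

jog_arm --motion '[0.5, 0, 0, 0.09, 0, 0, 0, 0.5, 0, 0, 0.16, 0, 0, 0, 0.5, 0, 0, 0.2, 0, 0, 0, 0.5, 0, 0, 0.21, 0, 0, 0, 0.5, 0.03, 0, 0.21, 0, 0, 0, 0.5, 0.06, 0, 0.21, 0, 0, 0, 0.5, 0.08, 0, 0.21, 0, 0, 0, 0.5, 0.1, 0, 0.21, 0, 0, 0]'

```text
t: 6.6
tool_pos: [0.6191, -0.1396, 0.0161]
orientation: [2.211, 2.224, 0.002]
force: [0.2, -4.0, 2.1]
opening: 0.0465
```

```bash
python3 -c "
from h import *
go(.618,-.062,.014,90.4)"
```

```text
shift [ 0.1552 -0.0014  0.0039] turn [ 0.0029  0.0017 -0.0007] mm 77.62638786026609 t 6.6 [ 0.6191 -0.1396  0.0161] [ 0.2 -4.   2.1]
```

jog_arm --motion '[0.5, 0.02, -0.001, 0.004, 0, 0, 0, 0.5, 0.04, -0.001, 0.004, 0, 0, 0, 0.5, 0.06, -0.001, 0.004, 0, 0, 0, 0.5, 0.08, -0.001, 0.004, 0, 0, 0, 0.5, 0.1, -0.001, 0.004, 0, 0, 0, 0.5, 0.12, -0.001, 0.004, 0, 0, 0, 0.5, 0.134, -0.001, 0.004, 0, 0, 0, 0.5, 0.144, -0.001, 0.004, 0, 0, 0]'

```text
t: 7.4
tool_pos: [0.6181, -0.0668, 0.0138]
orientation: [2.211, 2.225, 0.002]
force: [1.0, -2.2, 2.2]
opening: 0.0464
```

```bash
python3 -c "
from h import *
go(.618,-.062,.014,90.4)"
```

```text
shift [ 0.0096 -0.0002 -0.0004] turn [ 0.0027  0.0016 -0.0004] mm 4.802976208957736 t 7.4 [ 0.6181 -0.0668  0.0138] [ 1.  -2.2  2.2]
```

jog_arm --motion '[0.5, 0.005, 0, 0, 0, 0, 0, 0.5, 0.01, 0, 0, 0, 0, 0, 0.5, 0.01, 0, 0, 0, 0, 0]'

```text
t: 7.7
tool_pos: [0.6177, -0.0634, 0.0138]
orientation: [2.211, 2.224, -0.002]
force: [-2.2, -9.0, 3.5]
opening: 0.0465
```

jog_arm --motion '[0.5, 0.005, 0, 0, 0, 0, 0, 0.5, 0.008, 0, 0, 0, 0, 0, 0.5, 0.008, 0, 0, 0, 0, 0]'

```text
t: 8.0
tool_pos: [0.6175, -0.0634, 0.0138]
orientation: [2.21, 2.219, -0.007]
force: [-2.5, -18.5, 1.6]
opening: 0.0464
```

jog_arm --motion '[0.5, -0.03, 0, 0, 0, 0, 0, 0.5, -0.06, 0, -0.04, 0, 0, 0, 0.5, -0.1, 0, -0.13, 0, 0, 0, 0.5, -0.18, 0, -0.22, 0, 0, 0, 0.5, -0.26, 0, -0.24, 0, 0, 0, 0.5, -0.26, 0, -0.24, 0, 0, 0]'

```text
t: 8.6
tool_pos: [0.6193, -0.1984, 0.1397]
orientation: [2.21, 2.21, -0.005]
force: [0.7, 0.8, -0.1]
opening: 0.0468
```

```bash
python3 -c "
from h import *
import cv2
c=read_camera('top');cv2.imwrite('pics/c3.png',cv2.resize(c['frame'][145:305,230:440,::-1],None,fx=3.75,fy=3.75,interpolation=cv2.INTER_CUBIC))
c=read_camera('side');cv2.imwrite('pics/side3.png',cv2.resize(c['frame'][160:320,250:460,::-1],None,fx=3.75,fy=3.75,interpolation=cv2.INTER_CUBIC))
go(.53,.015,.12,.4)"
```

```text
shift [ 0.4171 -0.1743  0.0259] turn [0.0065 0.0028 0.9967] mm 226.41346082333644 t 8.7 [ 0.6175 -0.1933  0.1352] [ 0.1  0.3 -0.7]
```

View pics/c3.png

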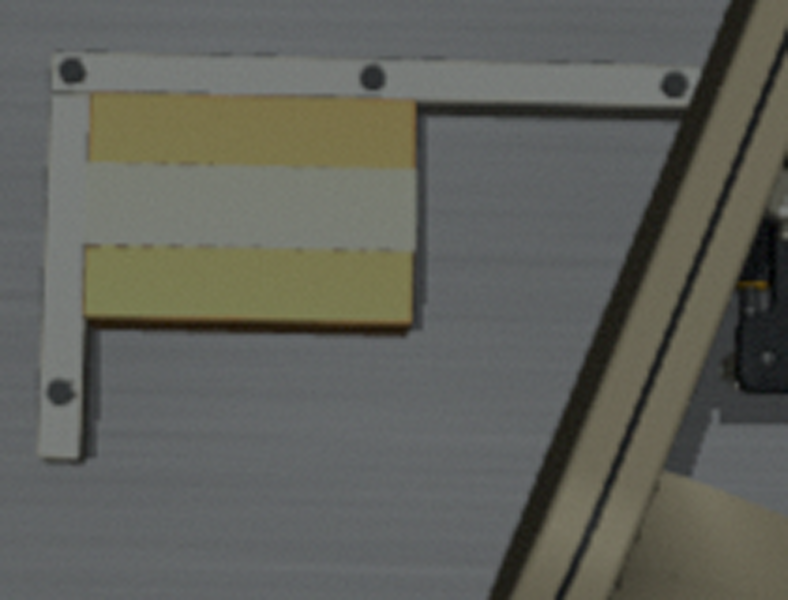

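View pics/side3.png

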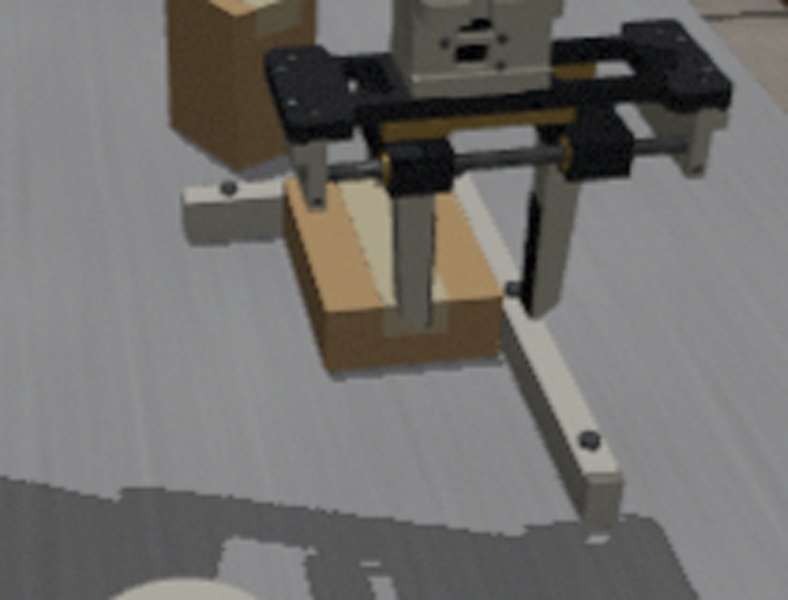

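Both edges look flush: the carton's left edge (90→84) sits on the side fence's inner face and its far edge on the far fence's. I'll do one confirming press on the long side.

jog_arm --motion '[1, 0.1, -0.174, 0, 0, 0, 0.997, 1, 0.1, -0.174, 0, 0, 0, 0.997, 1, 0.2, -0.174, 0, 0, 0, 0.997, 1, 0.3, -0.2, 0, 0, 0, 0.997, 1, 0.417, -0.2, 0, 0, 0, 0.997, 1, 0.417, -0.2, 0, 0, 0, 0.997, 1, 0.417, -0.2, 0, 0, 0, 0.997, 1, 0.417, -0.2, 0, 0, 0, 0.997]'

```text
t: 9.5
tool_pos: [0.5153, 0.0177, 0.1309]
orientation: [3.068, 0.637, -0.003]
force: [-0.4, 0.0, 0.5]
opening: 0.0929
```

```bash
python3 -c "
from h import *
go(.53,.015,.12,.4)"
```

```text
shift [0.0249 0.0164 0.0219] turn [0.0052 0.0011 0.2561] mm 18.519523113805473 t 9.5 [0.5153 0.0177 0.1309] [-0.4  0.   0.5]
```

jog_arm --motion '[1, 0.025, 0.016, 0, 0.005, 0, 0.256, 1, 0.025, 0.016, 0, 0.005, 0, 0.256, 1, 0.025, 0.016, 0, 0.005, 0, 0.256, 1, 0.025, 0.016, 0, 0.005, 0, 0.256]'

```text
t: 9.9
tool_pos: [0.5285, 0.0166, 0.1291]
orientation: [-3.141, -0.011, 0.008]
force: [-0.3, 0.5, 0.4]
opening: 0.0931
```

```bash
python3 -c "
from h import *
go(.53,.015,.014,.4)"
```

```text
shift [0.0042 0.0034 0.2301] turn [-0.0002  0.0031 -0.0001] mm 115.09252493972487 t 9.9 [0.5285 0.0166 0.1291] [-0.3  0.5  0.4]
```

jog_arm --motion '[1, 0, 0.003, 0.09, 0, 0.003, 0, 1, 0, 0.003, 0.17, 0, 0.003, 0, 1, 0, 0.003, 0.21, 0, 0.003, 0, 1, 0, 0.003, 0.23, 0, 0.003, 0, 1, 0.03, 0.003, 0.23, 0, 0.003, 0, 1, 0.055, 0.003, 0.23, 0, 0.003, 0, 1, 0.07, 0.003, 0.23, 0, 0.003, 0, 1, 0.076, 0.003, 0.23, 0, 0.003, 0]'

```text
t: 10.7
tool_pos: [0.5667, 0.0157, 0.0145]
orientation: [-3.141, -0.013, -0.001]
force: [-3.4, -1.9, 2.4]
opening: 0.0934
```

```bash
python3 -c "
from h import *
go(.569,.015,.014,.4)"
```

```text
shift [0.0046 0.0013 0.0009] turn [-0.0002 -0.0003  0.0009] mm 2.4555886117350965 t 10.7 [0.5667 0.0157 0.0145] [-3.4 -1.9  2.4]
```

jog_arm --motion '[1, 0.004, 0, 0, 0, 0, 0, 1, 0.008, 0, 0, 0, 0, 0, 1, 0.008, 0, 0, 0, 0, 0]'

```text
t: 11.0
tool_pos: [0.568, 0.0157, 0.0141]
orientation: [-3.141, -0.014, 0.008]
force: [-13.0, -1.5, 10.7]
opening: 0.0925
```

jog_arm --motion '[1, -0.03, 0, 0, 0, 0, 0, 1, -0.1, 0, 0, 0, 0, 0, 1, -0.15, 0, -0.05, 0, 0, 0, 1, -0.22, 0, -0.15, 0, 0, 0, 1, -0.28, 0, -0.25, 0, 0, 0, 1, -0.28, 0.05, -0.3, 0, 0, 0, 1, -0.28, 0.05, -0.3, 0, 0, 0]'

```text
t: 11.7
tool_pos: [0.4317, -0.0124, 0.1717]
orientation: [3.139, 0.013, 0.01]
force: [1.2, 0.0, 0.3]
opening: 0.093
```

```bash
python3 -c "
from h import *
import cv2
c=read_camera('top');cv2.imwrite('pics/top4.png',c['frame'][:,:,::-1]);cv2.imwrite('pics/c4.png',cv2.resize(c['frame'][150:240,240:360,::-1],None,fx=6.5,fy=6.5,interpolation=cv2.INTER_CUBIC))
c=read_camera('side');cv2.imwrite('pics/side4.png',cv2.resize(c['frame'][130:400,240:460,::-1],None,fx=2.2,fy=2.2,interpolation=cv2.INTER_CUBIC))
print(read_state()['t'],read_state()['force'])"
```

```text
11.8 [ 0.29410443 -0.29857513 -0.37710382]
```

View pics/c4.png

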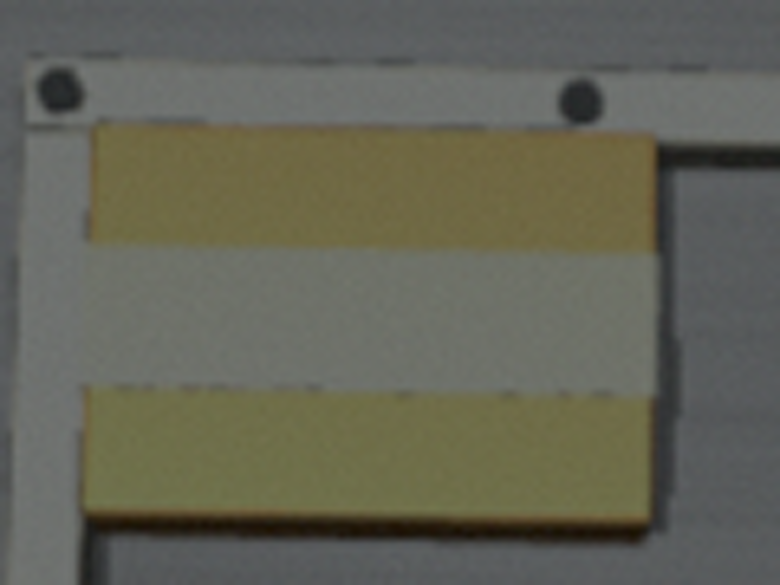

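View pics/top4.png

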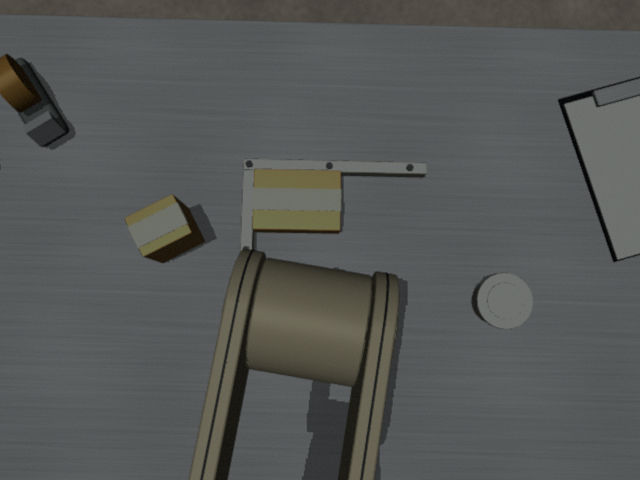

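View pics/side4.png

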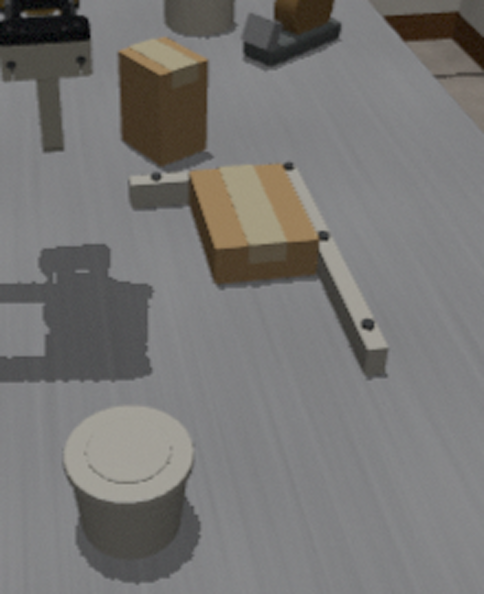

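The carton sits in the corner, with crop corners (94,124), (657,135), (651,520) and (84,513). The tall carton at (165,230) and tub at (505,300) haven't moved. I'll check the numbers.

Run:
```python
from h import *
c=read_camera("top");p,th=fence(c)
q=proj(c,full([(94,124),(657,135),(651,520),(84,513)],6.5,(240,150)),.045)
R=np.array([[np.cos(th),-np.sin(th)],[np.sin(th),np.cos(th)]]);print("in stop mm",((q-p[0])@R*1000).round(1))
```

```text
in stop mm [[  -0.9   -0.7]
 [  -1.  -149.7]
 [-103.9 -149.5]
 [-104.9   -1.3]]
```

Every corner is within about 1.5 mm of home and the carton is square, so I'm handing in.

```bash
python3 -c "
from plant import *
print(close_job())"
```

```text
the job is handed in; nothing more can be done
None
```

The flat carton now sits square and flush in the white fence corner. I handed the job in at about 12 s of the 42 s allowed.

- **How:** With the open fingers I pushed its long side to the far fence, which also squared it. Then I pushed its short end to the side fence, and finished with one light confirming press on the long side.
- **Forces:** The highest horizontal push I read was about 18 N. I read forces only at the end of each move.
- **Position check:** In the last top image, all four carton corners measured within about 1.5 mm of the flush position, which is about as fine as the camera calibration allows. The confirming press stopped at the same x (0.568 m) as the first push, so the carton had stayed against the far fence while it slid sideways.
- **Bystanders:** The tall carton and the tub are standing at the same pixel positions as at the start. The gripper was clear of everything at hand-in.

None of the checks failed or disagreed.

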